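# Press a coupon home with a bench locking clamp and release it

## Task

The iron coupon sits only part of the way into the spring channel of the bench locking pliers. Squeeze the pliers shut by pushing the upper handle, on its thumb pad only, gently down until it snaps over centre, so that the jaw drives the coupon fully home and stays locked by itself for a moment with your hand off it; then press the release lever at the tail so that the pliers spring open, and leave the coupon home and the things around undisturbed. Do not force the pliers beyond their stop, and do not push the coupon with the fingers.

Things in the scene. Friction and masses are not known exactly. Their poses are not given: they have to be found in the camera images.
- clamp: locking pliers lying on a dark steel bed 306x60x10 mm bolted to the bench. Origin: on the bench below the upper handle's pivot. Own x runs along the pliers from the handle tail (-x) to jaw and channel (+x), y across, z up. Over 30 N on any part is forcing them.
- handle_pivot (a point): pivot of the upper handle, 45 mm above the bench at clamp x 0. The handle is a flat steel bar 24 mm wide, 11 mm thick, reaching 148 mm back from here; its tail stands up by 0.505 rad when open and the bar is level at its hard stop. Springs open if let go before centre; beyond it stays down by itself.
- pad_shut (a point): fixed point where the bar's top face below the thumb pad comes to when shut: clamp x -130, z 51 mm. The round rubber pad (34 mm wide, 8 thick) is on a screw stem on the bar; its top stands 8 to 36 mm above the bar's top face, set anew each time, not reported: feel for it. The pad travels down about 60 mm, moving back 23 to 36 mm.
- pad_open (a point): fixed point near the pad's top centre with the pliers open: clamp x -100, z 132 mm (true: x -94 to -107, z 119 to 145). Pushing the pad shut takes 2 to 10 N; 3 to 4 mm before the hard stop it goes over centre and slack, then meets the stop: a push that has risen past 14 N is at the stop.
- release_tab (a point): centre of the top of the release lever's ribbed steel tab, 34 mm (along x) by 24 mm, at the very tail of the pliers, at x -193 mm, y 0, 44 mm above the bench. Pressing it down to its hard stop, 10 mm (4 to 9 N), while it drifts 5 mm further back (-x), lifts the locked handle back over centre, the handle springs up by itself, and the tab springs back when let go.
- release (a joint): turn of the release lever: 0 at rest, grows as its tab is pressed down, 0.32 at its stop (rad)
- jaw_face (a point): front of the black sprung pad at the tip of the moving jaw; in the clamp's frame at x about 58 mm with the pliers open, and about 70 mm when closed on a coupon that is home
- coupon: iron coupon, bar 45x18x16 mm, lying in the aluminium channel, under its two lips, with its length (own y) along the clamp's x; origin: centre of its underside, on the bed 10 mm above the bench. The channel's end wall has its face at clamp x 115 mm; home means the origin is at clamp x 92.5 mm; it starts 5 to 8 mm short of that. A leaf spring in the channel drags on it with about 10 N.
- etchant: brown dropper bottle 33x34x102 mm, a bystander; origin centre of its underside
- lens_can: grey can with black lid 38x38x54 mm, a bystander; origin centre of its underside
- slide_box: small slide box 30x82x36 mm, a bystander; origin centre of its underside
- jawpad: the black sprung pad at the tip of the moving jaw, a roller 16 mm in diameter and 16 mm wide; its origin is 18 mm behind its front point (jaw_face); it presses the coupon with 30 to 45 N when locked

How it is judged (in metres and radians):
On the way, in this order (a step that is already met when the one before it is completed fails the run):
1. the pliers are locked on the coupon, holding it home with more than 15 N with the fingers off the pliers for half a second (contact force between jawpad and coupon above 15 N and x of coupon in the frame of clamp above 0.091 m and contact force between the fingers and clamp below 0.2 N), for 0.5 s.
2. the release lever is pressed while the pliers are locked on the coupon (value of joint release above 0.08 rad), for 0.02 s.
At the end, for the whole second after the job is handed in: the coupon lies home in the channel within 1.5 mm of the end wall, flat on the bed and at rest; the pliers stand open (jaw drawn back to within 63 mm of the pivot, 7 mm or more off the coupon) and the release lever is back up (x of jaw_face in the frame of clamp below 0.063 m and x of coupon in the frame of clamp above 0.091 m and z of coupon in the frame of clamp below 0.0115 m and value of joint release below 0.04 rad and linear speed of coupon below 0.01 m/s); the robot touches nothing.
It fails at once if more than 30 N on any part of the pliers (contact force between the fingers and clamp above 30 N).
It fails at once if the coupon pushed with the fingers (contact force between the fingers and coupon above 2 N).
It fails at once if bottle, can or slide box shoved more than 20 mm or tipped (distance of any of etchant, lens_can, slide_box from where it was at the start of the episode above 0.02 m or angle between etchant's own z axis and vertical above 0.4 rad).
It fails at once if pushed on the handle's bar instead of its thumb pad (contact force between the fingers and handle_c0 above 3 N).
It also fails if it takes over 45 s, if anything falls off the work surface, if the arm or the gripper's body presses on something with over 40 N, if the wrist force passes 120 N, or if a joint passes its speed limit or range.

## Robot

A 6-joint arm with a two-finger parallel gripper is mounted at the origin on a cart in front of the work surface, level with it; the furniture and walls round the work are solid. World frame = base frame: x ahead of the robot, y to its left, z up, the work surface at z = 0. Lengths are in m, angles in degrees, forces in N, time in s.
With the tool pointing down it reaches from about 0.25 to 0.725 m from the base axis. Payload 9.7 kg.
Tool frame: the origin (TCP) lies at the very end of the fingers, on their centre line; the grasp point (between the pads) lies 19 mm behind it; x points along the fingers, y is the direction in which the jaws open and shut, and the axes are right-handed (so a half turn about x gives the same grasp; the last joint's range is limited). The gripper opens to 85 mm and grips with 20 to 120 N. Pads are 22 mm wide; open, the fingers measure 114 mm over their backs; the gripper's body (76 mm by 85 mm) begins 54 mm behind the grasp point. The pads swing forward as they close: fully open they stand 13 mm farther back than shut.
Start: joints at [64.114, 4.979, 10.078, 95.1, 0, 90], TCP at [0.24, 0.495, 0.231] pointing down, gripper open.
Joint ranges: [-179.16, 179.16], [-48.56, 103.87], [-65.8, 70.77], [-126.05, 130.52], [-82.76, 87.17], [-180, 180]. Speed limits (degrees/s): [127.2, 127.2, 147.25, 180, 180, 180].

## Interface

Orientations are given as [roll, pitch, yaw] about the fixed x, y, z axes, in that order (R = Rz(yaw) Ry(pitch) Rx(roll)).
In Python, from workcell import get_obs, cams, bot gives the robot as it stands.
- The arm moves only by the tool apply_moves, never from a script. Its argument "rows" is a list that holds one entry, the list of rows, each a list of 7 numbers: the shift along the tool's x, y, z in mm, then the turn, a rotation vector about the tool's x, y, z in rad, then the opening, from 0 (shut) to 1 (fully open). A call has 1 to 20 rows; each row is the pose to reach, as a shift and turn from the pose measured when the call began, along the tool's axes at that moment; what a row does not reach only later rows make up. A row lasts 1/10 s, in which the tool goes at most 50 mm and 8.59 degrees, less where a joint would pass 70% of its speed; a pose out of reach is approached as far as the arm can. A call with a gripper value outside its range is refused whole. The fingers move at their own pace and stop on an object; "newtons" is the grip in N (left out, the last holds). Time passes only in rows, so rows that repeat a pose let the fingers close. It gives the time, the measured TCP pose, the force and the opening at its end, in the units of the state.
- get_obs(): the state, without advancing time (a new reading comes with each control period).
- cams.camera(name): name is "side" or "top"; returns a dict with "pixels" (480x640x3 uint8, red, green, blue), "range_z" (480x640 float32, m along the optical axis (not along the pixel's ray), 0 where there is no reading), "fx", "fy", "cx", "cy" (pixels), "eye" and "attitude" of the camera in the world. Camera axes: x right, y up, looking along -z (the intrinsics and any distortion apply to the point x, -y, -z); pixel columns grow to the right and rows downward; lengths in m; the calibration is good to about 2 mm. A picture is of the moment at which its call begins.
- bot.job_done(): hands the job in, once; it reports no verdict.
Trained networks look in a picture, given as the dict that the camera call returned (one of the last four; its "shot" number tells which), for a name from the list of things; names that differ only in an ending like _2 or _b are one class to them, and where a whole thing is asked for, a point or a joint stands for the part that bears it (a point fixed in the world has none). Each returns a list of dicts, best first, with "confidence" (0 to 1); they miss things now and then, are a little off and sometimes report something else, mostly with a low value. They report only what shows in the picture. A call takes as long as a camera call.
- cams.find_in(label, picture): "at" ([x, y, z] in m, in world coordinates, good to about 4 mm: the middle of the surface that is visible of it).
The state is a dict: "time": time; "q": joint angles; "qd": joint speeds; "joint_efforts": joint torques, N m; "ee_pos": TCP position; "tcp_rot": TCP orientation; "wrist_force": force on the tool from outside, world axes, zero at the start; "torque": the same for the moment, N m; "opening": finger opening in m.
Only numpy, scipy, OpenCV 4.12 (cv2) and the standard library are available. Lean on these libraries where they do the work, as an engineer would, in place of code of your own. Each camera call takes 0.05 s, during which the arm holds its last target.

## Working session

There is one attempt and no reset: what is moved stays moved. The work goes in short steps, Python scripts to look and compute and a tool call to move; the robot and the scene stay as the last step left them, time stands still between calls to the robot, and variables do not carry over. Pictures are saved under pics/ and viewed, and the job is handed in when it is done.

Besides the shell and the picture viewer there is one more tool, called after "Request:" as name(argument=value, ...) on one line, values as JSON. apply_moves: Moves the arm, as the interface text tells. Its arguments: {"type":"object","properties":{"rows":{"type":"array"},"newtons":{"type":"number"}},"required":["rows"]}

```bash
mkdir -p pics; ls
python3 - <<'E'
from workcell import get_obs,cams,bot
import cv2,numpy as np,pickle
print(get_obs())
for n in("side","top"):
    d=cams.camera(n); cv2.imwrite(f"pics/{n}0.png",d["pixels"][:,:,::-1]); pickle.dump(d,open(f"{n}0.pkl","wb"))
    print(n,d["fx"],d["fy"],d["cx"],d["cy"],d["eye"],d["attitude"],[k for k in d])
    for l in["clamp","handle_pivot","release_tab","jaw_face","coupon","etchant","lens_can","slide_box"]:
        try: print(l,[(np.round(r["at"],4),round(r["confidence"],2)) for r in cams.find_in(l,d)[:2]])
        except Exception as e: print(l,e)
E
```

```text
pics
{'time': 0.0, 'q': array([6.41135581e+01, 5.01237574e+00, 1.00354774e+01, 9.50989115e+01,
       1.38449607e-03, 9.00003043e+01]), 'qd': array([ 0.0553909 ,  0.12868092,  0.01866558,  0.05529591, -0.02111299,
        0.06949678]), 'joint_efforts': array([ 3.22715736e-03, -5.20387137e+01,  4.64804757e+01,  1.62244641e-02,
        2.57454549e-04,  1.46391648e-05]), 'ee_pos': array([0.24002306, 0.49462159, 0.23057999]), 'tcp_rot': array([ -91.04595773,   89.92417756, -116.93270494]), 'wrist_force': array([ 0.07252313,  0.54797598, -0.49254751]), 'torque': array([-0.06142825, -0.01528922, -0.03741232]), 'opening': 0.085267581723651}
side 465.44758671130205 465.44758671130205 318.6546415956464 247.01222708698813 [0.87744491 0.74854994 0.54195211] [ 64.50882598   0.3272405  162.38601999] ['pixels', 'range_z', 'fx', 'fy', 'cx', 'cy', 'eye', 'attitude', 'shot']
clamp [(array([ 0.5971, -0.1155,  0.0147]), 0.56)]
handle_pivot [(array([ 0.5929, -0.1213,  0.0181]), 0.66)]
release_tab [(array([0.5678, 0.0118, 0.04  ]), 0.54)]
jaw_face []
coupon []
etchant [(array([ 0.7353, -0.1595,  0.0441]), 0.72)]
lens_can [(array([ 0.64  , -0.3354,  0.0369]), 0.56)]
slide_box [(array([ 0.7128, -0.0453,  0.0244]), 0.83), (array([ 0.5984, -0.1177,  0.0138]), 0.48)]
top 482.9566993315262 482.9566993315262 317.06883658218567 239.76707557385072 [ 0.52303232 -0.10105868  0.93648298] [  4.12197367   1.32706781 -88.73925678] ['pixels', 'range_z', 'fx', 'fy', 'cx', 'cy', 'eye', 'attitude', 'shot']
clamp [(array([ 0.5879, -0.1368,  0.0306]), 0.77)]
handle_pivot [(array([ 0.5865, -0.134 ,  0.0264]), 0.85)]
release_tab [(array([0.5659, 0.0099, 0.0471]), 0.65), (array([ 0.5863, -0.1395,  0.0318]), 0.4)]
jaw_face []
coupon [(array([ 0.6143, -0.2476,  0.0244]), 0.69)]
etchant []
lens_can [(array([ 0.6353, -0.342 ,  0.053 ]), 0.76)]
slide_box [(array([ 0.7117, -0.059 ,  0.0354]), 0.61), (array([ 0.588 , -0.135 ,  0.0299]), 0.17)]
```

View pics/side0.png

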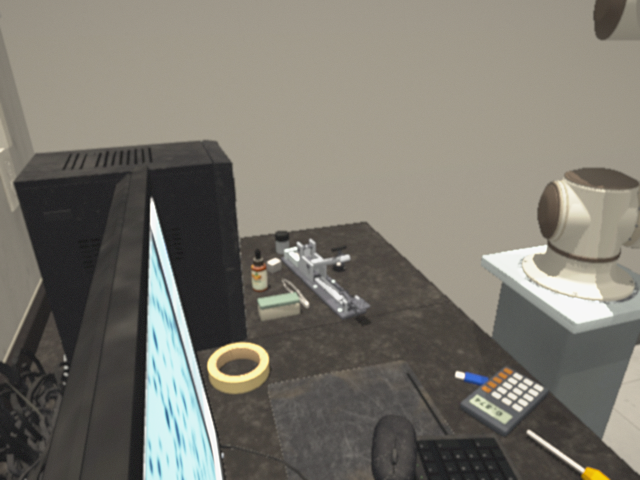

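View pics/top0.png

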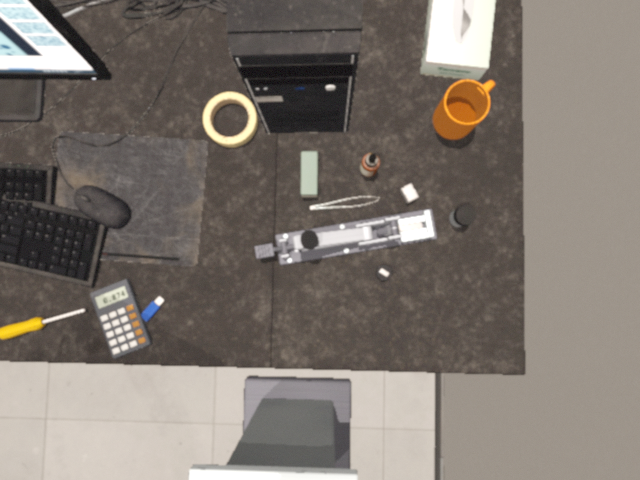

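```bash
cat > h.py <<'E'
import numpy as np,pickle,cv2
from scipy.spatial.transform import Rotation as R
def cloud(d):
    v,u=np.mgrid[:480,:640]; z=d["range_z"].astype(float)
    p=np.stack([(u-d["cx"])/d["fx"]*z,-(v-d["cy"])/d["fy"]*z,-z],-1)
    w=p@R.from_euler("xyz",d["attitude"],degrees=True).as_matrix().T+d["eye"]
    w[z<=0]=np.nan
    return w
E
python3 - <<'E'
from h import *
d=pickle.load(open("top0.pkl","rb")); w=cloud(d)
cv2.imwrite("pics/topc.png",cv2.resize(d["pixels"][190:280,240:480,::-1],None,fx=3.3,fy=3.3,interpolation=cv2.INTER_CUBIC))
s=pickle.load(open("side0.pkl","rb"))
cv2.imwrite("pics/sidec.png",cv2.resize(s["pixels"][220:330,240:390,::-1],None,fx=5,fy=5,interpolation=cv2.INTER_CUBIC))
print("bench z",np.nanmedian(w[300:340,300:400,2]))
sub=w[195:275,245:445]; m=(sub[...,2]>0.006)
pts=sub[m]
# restrict to clamp neighborhood
a=np.array([.566,.010]);b=np.array([.6143,-.2476]);t=(b-a)/np.linalg.norm(b-a);n=np.array([-t[1],t[0]])
q=pts[:,:2]-a; lat=q@n; k=abs(lat)<.045; pts=pts[k]
r=cv2.minAreaRect((pts[:,:2]*1000).astype(np.float32)); print(r)
bed=pts[(pts[:,2]>.006)&(pts[:,2]<.015)]; r=cv2.minAreaRect((bed[:,:2]*1000).astype(np.float32)); print("bed",len(bed),r); print(cv2.boxPoints(r))
for u,v in[(310,239),(265,251),(417,228),(305,239),(315,239),(310,244)]: print(u,v,w[v,u])
E
```

```text
bench z 0.0013794273993530393
((596.638916015625, -137.09251403808594), (83.7899398803711, 350.717041015625), 10.823533058166504)
bed 2112 ((598.4208984375, -146.4131317138672), (83.7899398803711, 331.7381591796875), 10.823533058166504)
[[ 526.12354     8.637937]
 [ 588.41895  -317.19867 ]
 [ 670.71826  -301.4642  ]
 [ 608.42285    24.372406]]
310 239 [ 0.58146417 -0.06940552  0.13447765]
265 251 [0.56392621 0.01679521 0.04667688]
417 228 [ 0.61428767 -0.26648013  0.02560217]
305 239 [ 0.58125541 -0.06109665  0.13502178]
315 239 [ 0.58210726 -0.0775489   0.12799136]
310 244 [ 0.57316945 -0.06956653  0.13367646]
```

View pics/topc.png

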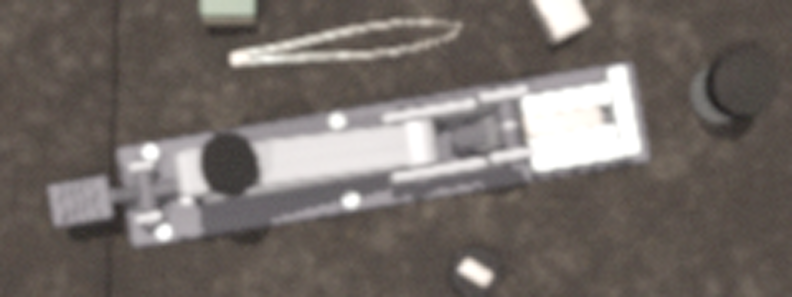

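View pics/sidec.png

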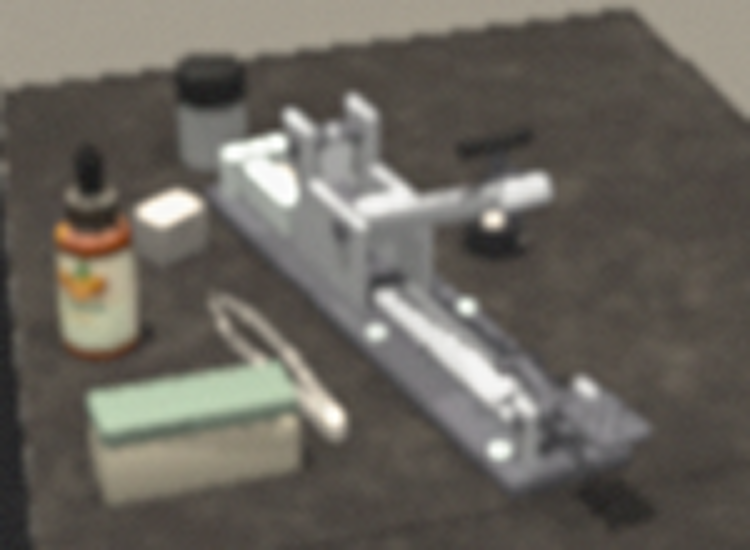

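```bash
cat >> h.py <<'E'
def ray(d,u,v,z):
    r=R.from_euler("xyz",d["attitude"],degrees=True).apply([(u-d["cx"])/d["fx"],-(v-d["cy"])/d["fy"],-1.])
    e=np.array(d["eye"]); return e+r*(z-e[2])/r[2]
E
python3 - <<'E'
from h import *
d=pickle.load(open("top0.pkl","rb")); w=cloud(d)
f=lambda x,y,z: ray(d,240+(x+.5)/3.3-.5,190+(y+.5)/3.3-.5,z)
c=[f(x,y,.01) for x,y in[(118,147),(131,246),(648,160),(632,64)]]
c=np.array(c)[:,:2];print(c*1000)
A=(c[0]+c[1])/2;B=(c[2]+c[3])/2;t=(B-A)/np.linalg.norm(B-A);print("len",np.linalg.norm(B-A),np.linalg.norm(c[0]-c[1]),np.linalg.norm(c[2]-c[3]),"yaw",np.degrees(np.arctan2(t[1],t[0])))
n=np.array([-t[1],t[0]])
def cl(p): q=np.array(p)[:2]-A; return np.round([q@t*1000,q@n*1000],1)
P={"tab":f(81,203.5,.044),"tabm":np.array([.5659,.0099]),"padtop":f(231,164,.134),"endwall far":f(620,0,.01)}
for k,p in P.items(): print(k,np.round(p,4),cl(p))
# tab cluster & pad cluster
h=w[235:265,245:280].reshape(-1,3); k=(h[:,2]>.035)&(h[:,2]<.06); print("tab",k.sum(),h[k].mean(0),cl(h[k].mean(0)),cv2.minAreaRect((h[k,:2]*1000).astype(np.float32)))
px=d["pixels"].astype(int).sum(-1)
m=(px[225:255,295:325]<140); h=w[225:255,295:325][m]; h=h[h[:,2]>.09]
print("pad",len(h),h.mean(0),h[:,2].min(),h[:,2].max(),cl(h.mean(0)),cv2.minAreaRect((h[:,:2]*1000).astype(np.float32)))
X=np.c_[(h[:,:2]-A)@np.c_[t,n],np.ones(len(h))];print("padplane",np.linalg.lstsq(X,h[:,2],rcond=None)[0])
E
```

```text
[[ 598.46711165    2.48527213]
 [ 540.83308357   -6.726455  ]
 [ 597.08655118 -305.66521258]
 [ 652.97987687 -296.15164253]]
len 0.3038773775741728 0.05836554727783463 0.05669719456339225 yaw -79.49887574124968
tab [0.5634 0.0186 0.044 ] [-21.5  -2.3]
tabm [0.5659 0.0099] [-12.5  -1.5]
padtop [ 0.5809 -0.0688  0.134 ] [67.6 -1.1]
endwall far [ 0.6905 -0.289   0.01  ] [304.1  66.6]
tab 259 [0.56585946 0.01569456 0.04559988] [-18.2  -0.5] ((566.9984130859375, 11.957754135131836), (24.834680557250977, 47.752967834472656), 15.979560852050781)<stdin>:15: RuntimeWarning: Mean of empty slice.
  ret = um.true_divide(
Traceback (most recent call last):
ValueError: zero-size array to reduction operation minimum which has no identity
```

Run:
```python
from h import *
for nm in("top0","side0"):
    d=pickle.load(open(nm+".pkl","rb")); w=cloud(d)
    A=np.array([.56965,-.00212]);ya=np.radians(-79.6);t=np.array([np.cos(ya),np.sin(ya)]);n=np.array([-t[1],t[0]])
    O=A+t*.1715-n*.001;print("O",O)
    c=np.c_[(w.reshape(-1,3)[:,:2]-O)@np.c_[t,n],w.reshape(-1,3)[:,2]]*1000
    px=d["pixels"].reshape(-1,3).astype(int).sum(-1)
    k=(abs(c[:,1])<25)&(c[:,0]>-150)&(c[:,0]<-60)&(c[:,2]>100)
    p=c[k&(px<200)];print(nm,len(p));print(np.percentile(p,[2,10,50,90,98],axis=0).round(1),p.mean(0))
    X=np.c_[p[:,:2],np.ones(len(p))];print("plane",np.linalg.lstsq(X,p[:,2],rcond=None)[0])
    b=c[(abs(c[:,1])<14)&(c[:,0]>-150)&(c[:,0]<5)&(c[:,2]>40)&(px>330)]
    for x in range(-150,5,10):
        s=b[abs(b[:,0]-x)<5]; print(x,len(s),np.median(s,axis=0).round(1) if len(s) else"")
```

```text
O [ 0.59962546 -0.17098303]
top0 187
[[-114.7  -12.5  128.1]
 [-112.5   -9.8  129.6]
 [-104.6   -0.2  134. ]
 [ -96.4    9.5  138.6]
 [ -94.1   12.3  139.9]] [-104.51113056   -0.15023032  134.03502517]
plane [-5.09223761e-01  1.78659374e-02  8.08181582e+01]
-150 0 
-140 0 
-130 60 [-1.285e+02  1.000e-01  1.201e+02]
-120 61 [-121.6   -0.8  118.9]
-110 2 [-113.8   13.2  134.5]
-100 2 [-96.2 -13.  128.1]
-90 62 [-88.9   0.4 100.8]
-80 79 [-80.1   1.2  96.2]
-70 77 [-69.9   0.6  90.5]
-60 72 [-60.1   0.7  85.3]
-50 77 [-50.3   1.2  79.1]
-40 72 [-40.    1.   74.1]
-30 70 [-30.2   0.7  68.4]
-20 74 [-20.1   1.1  62.5]
-10 76 [-9.7  0.5 57.2]
0 84 [-0.3 -0.3 56.7]
O [ 0.59962546 -0.17098303]
side0 63
[[-128.1  -10.8  105.2]
 [-124.1   -6.4  123.4]
 [-119.8    5.2  131.7]
 [-111.7   15.3  135.8]
 [-108.2   16.1  137. ]] [-118.87834176    5.1919249   130.05803438]
plane [ 4.27666348e-02 -1.01447766e-01  1.35668770e+02]
-150 0 
-140 31 [-136.2   -0.5  113.2]
-130 34 [-132.3    7.   114.7]
-120 27 [-121.5    7.4  112.3]
-110 12 [-111.5   11.2  102. ]
-100 11 [-98.9  11.3  95.9]
-90 10 [-90.6  11.1  91.4]
-80 14 [-78.1  11.3  86.3]
-70 12 [-69.   11.8  77.3]
-60 13 [-59.5  11.4  74. ]
-50 9 [-50.1  11.2  68. ]
-40 10 [-40.5  11.3  60.5]
-30 13 [-31.2  11.2  59. ]
-20 15 [-18.1  11.5  48.7]
-10 22 [-9.2  3.9 52.5]
0 10 [-2.9 -1.5 52.1]
```

```bash
cat >> h.py <<'E'
O=np.array([.5996,-.1710,0]);YA=-79.6
C=R.from_euler("z",YA,degrees=True)
def cw(x,y,z): return O+C.apply(np.array([x,y,z])/1000)
def tow(p): return C.inv().apply(np.array(p)-O)*1000
def row(o,p,Rt):  # needed shift mm, rotvec in tool frame
    R0=R.from_euler("xyz",o["tcp_rot"],degrees=True)
    return np.round(R0.inv().apply(p-o["ee_pos"])*1000,1),np.round((R0.inv()*Rt).as_rotvec(),3)
def tool(th,s=1): # tool x = -normal at handle angle th ; tool y = s*clamp y
    x=np.array([-np.sin(th),0,-np.cos(th)]);y=np.array([0,s,0.]);z=np.cross(x,y)
    return C*R.from_matrix(np.c_[x,y,z])
def toolx(th,s=1): # tool y in clamp x direction
    x=np.array([-np.sin(th),0,-np.cos(th)]);z=np.array([0,s,0.]);y=np.cross(z,x)
    return C*R.from_matrix(np.c_[x,y,z])
E
python3 - <<'E'
from h import *
from workcell import get_obs
o=get_obs();print(R.from_euler("xyz",o["tcp_rot"],degrees=True).as_matrix().round(3))
p=cw(-103,0,200);print(p)
for f in(tool,toolx):
  for s in(1,-1): print(f.__name__,s,row(o,p,f(0,s)),row(o,p,f(.5,s)))
E
```

```text
[[ 0.     0.437  0.9  ]
 [-0.     0.9   -0.437]
 [-1.     0.     0.   ]]
[ 0.58100653 -0.06969214  0.2       ]
tool 1 (array([  31.3, -359.1,  553.1]), array([ 0.938,  0.   , -0.   ])) (array([  31.3, -359.1,  553.1]), array([0.917, 0.463, 0.234]))
tool -1 (array([  31.3, -359.1,  553.1]), array([-2.204,  0.   ,  0.   ])) (array([  31.3, -359.1,  553.1]), array([-2.149, -0.278,  0.549]))
toolx 1 (array([  31.3, -359.1,  553.1]), array([-0.633,  0.   ,  0.   ])) (array([  31.3, -359.1,  553.1]), array([-0.62 ,  0.158,  0.483]))
toolx -1 (array([  31.3, -359.1,  553.1]), array([ 2.508,  0.   , -0.   ])) (array([  31.3, -359.1,  553.1]), array([ 2.442,  0.624, -0.204]))
```

Request:
apply_moves(rows=[[[15, -359, 553, 0.938, 0, 0, 0], [15, -359, 553, 0.938, 0, 0, 0], [15, -359, 553, 0.938, 0, 0, 0], [15, -359, 553, 0.938, 0, 0, 0], [15, -359, 553, 0.938, 0, 0, 0], [15, -359, 553, 0.938, 0, 0, 0], [15, -359, 553, 0.938, 0, 0, 0], [15, -359, 553, 0.938, 0, 0, 0], [15, -359, 553, 0.938, 0, 0, 0], [15, -359, 553, 0.938, 0, 0, 0], [15, -359, 553, 0.938, 0, 0, 0], [15, -359, 553, 0.938, 0, 0, 0], [15, -359, 553, 0.938, 0, 0, 0], [15, -359, 553, 0.938, 0, 0, 0], [15, -359, 553, 0.938, 0, 0, 0], [15, -359, 553, 0.938, 0, 0, 0], [15, -359, 553, 0.938, 0, 0, 0], [15, -359, 553, 0.938, 0, 0, 0]]])

```text
time: 2.7
ee_pos: [0.5806, -0.0683, 0.2169]
tcp_rot: [84.1, 90.0, 4.6]
wrist_force: [0.1, -0.4, 0.3]
opening: -0.0
```

Run:
```python
from h import *
from workcell import get_obs
o=get_obs();print(o["time"],o["ee_pos"],tow(o["ee_pos"]),o["tcp_rot"],o["q"],o["wrist_force"],o["opening"])
th=.505
n=np.array([np.sin(th),0,np.cos(th)])
c=np.array([-103,0,132.5])
for k in(60,15,0): print(k,row(o,cw(*(c+k*n)),tool(th,1)))
```

```text
2.7 [ 0.58056633 -0.06832303  0.21688294] [-1.04426078e+02 -1.85812287e-01  2.16882941e+02] [84.13223629 89.95570905  4.59904517] [-6.71612843e+00  9.47774870e+00  1.34349882e+01  9.39138095e+01
  8.69014143e-03  7.28170660e+01] [ 0.07540909 -0.43495355  0.28939517] -6.045765464638638e-06
60 (array([31.9,  0.1, 30.5]), array([ 0.001,  0.505, -0.   ]))
15 (array([71.3,  0.1,  8.7]), array([ 0.001,  0.505, -0.   ]))
0 (array([84.4,  0.1,  1.4]), array([ 0.001,  0.505, -0.   ]))
```

Request:
apply_moves(rows=[[[32, 0, 30, 0, 0.505, 0, 0], [32, 0, 30, 0, 0.505, 0, 0], [32, 0, 30, 0, 0.505, 0, 0], [32, 0, 30, 0, 0.505, 0, 0], [52, 0, 19, 0, 0.505, 0, 0], [71, 0, 8.7, 0, 0.505, 0, 0], [71, 0, 8.7, 0, 0.505, 0, 0], [71, 0, 8.7, 0, 0.505, 0, 0]]])

```text
time: 3.5
ee_pos: [0.582, -0.0762, 0.1467]
tcp_rot: [179.9, 61.1, 100.5]
wrist_force: [0.9, 0.6, 1.0]
opening: -0.0001
```

```bash
cat > st.py <<'E'
from h import *
from workcell import get_obs
o=get_obs();print(o["time"],tow(o["ee_pos"]).round(2),"F",C.inv().apply(o["wrist_force"]).round(2),"T",np.round(o["torque"],2),"q",o["q"].round(1))
Rm=C.inv()*R.from_euler("xyz",o["tcp_rot"],degrees=True);x=Rm.as_matrix()[:,0];print("tilt",np.arctan2(-x[0],-x[2]).round(3))
E
python3 st.py;python3 - <<'E'
from workcell import cams
import cv2
d=cams.camera("side");cv2.imwrite("pics/side1.png",cv2.resize(d["pixels"][150:350,200:480,::-1],None,fx=2.8,fy=2.8,interpolation=cv2.INTER_CUBIC))
E
```

```text
3.5 [-96.42  -0.19 146.7 ] F [-0.38  1.01  1.05] T [-0.41 -0.06  0.03] q [-19.2  22.5  17.2  99.9  24.8  56.8]
tilt 0.505
```

View pics/side1.png

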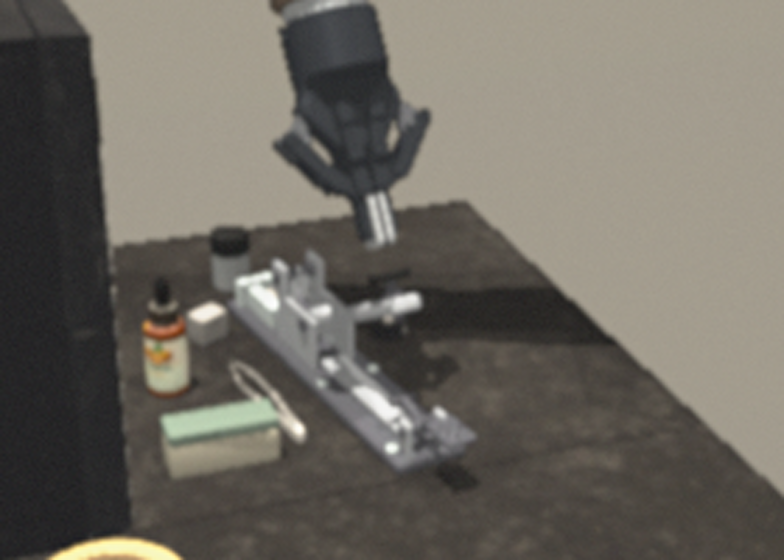

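Request:
apply_moves(rows=[[[5, 0, 0, 0, 0, 0, 0], [10, 0, 0, 0, 0, 0, 0], [11, 0, 0, 0, 0, 0, 0], [12, 0, 0, 0, 0, 0, 0], [12, 0, 0, 0, 0, 0, 0]]])

```text
time: 4.05
ee_pos: [0.5813, -0.0708, 0.1367]
tcp_rot: [179.8, 61.1, 100.3]
wrist_force: [0.2, -0.0, 0.3]
opening: -0.0001
```

```bash
python3 st.py
```

```text
4.05 [-1.0182e+02  9.0000e-02  1.3671e+02] F [0.05 0.15 0.28] T [-0.45 -0.08 -0.01] q [-18.8  22.1  15.5  98.4  25.   57.3]
tilt 0.504
```

Request:
apply_moves(rows=[[[1, 0, 0, 0, 0, 0, 0], [2, 0, 0, 0, 0, 0, 0], [2, 0, 0, 0, 0, 0, 0]]])

```text
time: 4.35
ee_pos: [0.5811, -0.0699, 0.1348]
tcp_rot: [179.8, 61.1, 100.3]
wrist_force: [-0.1, 0.6, 0.2]
opening: -0.0001
```

```bash
python3 st.py
```

```text
4.35 [-1.0280e+02  4.0000e-02  1.3482e+02] F [-0.58 -0.01  0.21] T [-0.44 -0.09 -0.02] q [-18.7  22.   15.2  98.2  25.   57.4]
tilt 0.504
```

Request:
apply_moves(rows=[[[1, 0, 0, 0, 0, 0, 0], [2, 0, 0, 0, 0, 0, 0], [2, 0, 0, 0, 0, 0, 0]]])

```text
time: 4.65
ee_pos: [0.5808, -0.0688, 0.1329]
tcp_rot: [179.8, 61.1, 100.4]
wrist_force: [-0.9, -0.7, -0.6]
opening: -0.0
```

```bash
python3 st.py
```

```text
4.65 [-1.0386e+02 -2.0000e-02  1.3291e+02] F [ 0.55 -1.02 -0.6 ] T [-0.45 -0.09  0.  ] q [-18.6  22.   14.9  97.9  25.   57.5]
tilt 0.504
```

Request:
apply_moves(rows=[[[1, 0, 0, 0, 0, 0, 0], [2, 0, 0, 0, 0, 0, 0], [2, 0, 0, 0, 0, 0, 0]]])

```text
time: 4.95
ee_pos: [0.5806, -0.0678, 0.131]
tcp_rot: [179.8, 61.1, 100.4]
wrist_force: [0.0, -0.9, 0.6]
opening: -0.0004
```

```bash
python3 st.py
```

```text
4.95 [-1.0492e+02 -4.0000e-02  1.3102e+02] F [ 0.93 -0.16  0.63] T [-0.46 -0.11  0.04] q [-18.6  21.9  14.6  97.7  25.   57.5]
tilt 0.504
```

Request:
apply_moves(rows=[[[1, 0, 0, 0, 0, 0, 0], [2, 0, 0, 0, 0, 0, 0], [2, 0, 0, 0, 0, 0, 0]]])

```text
time: 5.25
ee_pos: [0.5804, -0.0668, 0.1293]
tcp_rot: [179.8, 61.1, 100.4]
wrist_force: [-1.1, 0.2, 2.0]
opening: 0.0001
```

```bash
python3 st.py
```

```text
5.25 [-1.0598e+02 -2.0000e-02  1.2930e+02] F [-0.36 -1.05  2.03] T [-0.27 -0.03  0.01] q [-18.5  21.8  14.4  97.4  25.   57.6]
tilt 0.505
```

```bash
cat > tr.py <<'E'
from st import *
import sys
a,h=133.5,float(sys.argv[1])
for th in map(float,sys.argv[2:]):
    p=cw(-(a*np.cos(th)-h*np.sin(th)),0,45+a*np.sin(th)+h*np.cos(th))
    s,r=row(o,p,tool(th,1)); print(th,s.tolist(),r.tolist())
E
python3 tr.py 23.5 .47 .44 .41 .38 .35 .32 .29 .26 .23 .2 .17 .14 .11 .09
```

```text
5.25 [-1.0598e+02 -2.0000e-02  1.2930e+02] F [-0.36 -1.05  2.03] T [-0.27 -0.03  0.01] q [-18.5  21.8  14.4  97.4  25.   57.6]
tilt 0.505
0.47 [3.7, 0.0, -0.7] [0.003, -0.035, -0.0]
0.44 [7.7, 0.0, -1.2] [0.003, -0.065, -0.0]
0.41 [11.8, 0.0, -1.6] [0.003, -0.095, -0.0]
0.38 [15.8, 0.0, -1.9] [0.003, -0.125, -0.0]
0.35 [19.9, 0.0, -2.0] [0.003, -0.155, -0.0]
0.32 [24.0, 0.0, -2.0] [0.003, -0.185, -0.0]
0.29 [28.0, 0.0, -1.9] [0.003, -0.215, -0.001]
0.26 [32.1, 0.0, -1.7] [0.003, -0.245, -0.001]
0.23 [36.1, 0.0, -1.3] [0.003, -0.275, -0.001]
0.2 [40.2, 0.0, -0.9] [0.003, -0.305, -0.001]
0.17 [44.2, 0.0, -0.3] [0.003, -0.335, -0.001]
0.14 [48.2, 0.0, 0.4] [0.003, -0.365, -0.001]
0.11 [52.2, 0.0, 1.3] [0.003, -0.395, -0.001]
0.09 [54.8, 0.0, 1.9] [0.003, -0.415, -0.001]
```

Request:
apply_moves(rows=[[[1.9, 0, -0.4, 0, -0.018, 0, 0], [3.7, 0, -0.7, 0, -0.035, 0, 0], [5.7, 0, -1, 0, -0.05, 0, 0], [7.7, 0, -1.2, 0, -0.065, 0, 0], [9.7, 0, -1.4, 0, -0.08, 0, 0], [11.8, 0, -1.6, 0, -0.095, 0, 0], [13.8, 0, -1.8, 0, -0.11, 0, 0], [15.8, 0, -1.9, 0, -0.125, 0, 0], [17.8, 0, -2, 0, -0.14, 0, 0], [19.9, 0, -2, 0, -0.155, 0, 0]]])

```text
time: 6.25
ee_pos: [0.5784, -0.0554, 0.1133]
tcp_rot: [179.6, 70.0, 100.2]
wrist_force: [-1.0, -2.0, 7.0]
opening: -0.0
```

```bash
python3 tr.py 23.5 .35 .32 .29 .26 .23 .2 .17 .14 .11 .09
```

```text
6.25 [-1.1749e+02  5.0000e-02  1.1334e+02] F [ 1.78 -1.34  6.97] T [-0.14  0.3   0.11] q [-14.2  16.2   7.9  90.2  18.1  63.8]
tilt 0.348
0.35 [0.4, -0.1, 0.3] [0.003, 0.002, -0.001]
0.32 [4.4, -0.1, -0.4] [0.003, -0.028, -0.001]
0.29 [8.5, -0.1, -0.9] [0.003, -0.058, -0.001]
0.26 [12.5, -0.1, -1.3] [0.003, -0.088, -0.001]
0.23 [16.6, -0.1, -1.6] [0.003, -0.118, -0.001]
0.2 [20.6, -0.1, -1.7] [0.003, -0.148, -0.002]
0.17 [24.7, -0.1, -1.8] [0.003, -0.178, -0.002]
0.14 [28.8, -0.1, -1.7] [0.003, -0.208, -0.002]
0.11 [32.8, -0.1, -1.5] [0.003, -0.238, -0.002]
0.09 [35.5, -0.1, -1.3] [0.003, -0.258, -0.002]
```

Tracking well, 7 N.

Request:
apply_moves(rows=[[[2.4, 0, -0.1, 0, -0.013, 0, 0], [4.4, 0, -0.4, 0, -0.028, 0, 0], [6.5, 0, -0.7, 0, -0.043, 0, 0], [8.5, 0, -0.9, 0, -0.058, 0, 0], [10.5, 0, -1.1, 0, -0.073, 0, 0], [12.5, 0, -1.3, 0, -0.088, 0, 0], [14.5, 0, -1.4, 0, -0.103, 0, 0], [16.6, 0, -1.6, 0, -0.118, 0, 0], [18.6, 0, -1.7, 0, -0.133, 0, 0], [20.6, 0, -1.7, 0, -0.148, 0, 0], [22.7, 0, -1.8, 0, -0.163, 0, 0], [24.7, 0, -1.8, 0, -0.178, 0, 0]]])

```text
time: 7.45
ee_pos: [0.5764, -0.0447, 0.0912]
tcp_rot: [179.1, 80.2, 99.7]
wrist_force: [-3.6, 2.5, 6.6]
opening: 0.0001
```

```bash
python3 tr.py 23.5 .16 .15 .14 .13 .12 .11 .10 .09 .08 .07 .06 .05 .04 .03 .02 .01 0
```

```text
7.45 [-128.39   -0.     91.21] F [-3.16 -3.13  6.56] T [0.48 0.53 0.08] q [-9.  11.3  1.2 83.   9.2 70.2]
tilt 0.17
0.16 [1.7, -0.0, 0.6] [0.003, -0.01, -0.002]
0.15 [3.0, -0.0, 0.4] [0.003, -0.02, -0.002]
0.14 [4.3, -0.0, 0.2] [0.003, -0.03, -0.002]
0.13 [5.7, -0.0, 0.0] [0.003, -0.04, -0.002]
0.12 [7.0, -0.0, -0.1] [0.003, -0.05, -0.002]
0.11 [8.4, -0.0, -0.3] [0.003, -0.06, -0.002]
0.1 [9.7, -0.0, -0.5] [0.003, -0.07, -0.002]
0.09 [11.1, -0.0, -0.6] [0.003, -0.08, -0.002]
0.08 [12.4, -0.0, -0.7] [0.003, -0.09, -0.002]
0.07 [13.8, -0.0, -0.8] [0.003, -0.1, -0.002]
0.06 [15.1, -0.0, -0.9] [0.003, -0.11, -0.002]
0.05 [16.5, -0.0, -1.0] [0.003, -0.12, -0.002]
0.04 [17.8, -0.0, -1.1] [0.003, -0.13, -0.002]
0.03 [19.2, -0.0, -1.1] [0.003, -0.14, -0.002]
0.02 [20.5, -0.0, -1.1] [0.003, -0.15, -0.002]
0.01 [21.9, -0.0, -1.2] [0.003, -0.16, -0.002]
0.0 [23.2, -0.0, -1.2] [0.003, -0.17, -0.002]
```

Request:
apply_moves(rows=[[[1.7, 0, 0.3, 0, -0.01, 0, 0], [3, 0, 0.2, 0, -0.02, 0, 0], [4.3, 0, 0, 0, -0.03, 0, 0], [5.7, 0, -0.1, 0, -0.04, 0, 0], [7, 0, -0.3, 0, -0.05, 0, 0], [8.4, 0, -0.4, 0, -0.06, 0, 0], [9.7, 0, -0.6, 0, -0.07, 0, 0], [11.1, 0, -0.7, 0, -0.08, 0, 0], [12.4, 0, -0.8, 0, -0.09, 0, 0]]])

```text
time: 8.35
ee_pos: [0.576, -0.0419, 0.0789]
tcp_rot: [178.1, 85.4, 98.6]
wrist_force: [0.8, 1.5, 1.9]
opening: -0.0001
```

```bash
python3 tr.py 23.5 .08 .07 .06 .05 .04 .03 .02 .01 0
```

```text
8.35 [-1.3129e+02  9.0000e-02  7.8900e+01] F [-1.33  1.09  1.93] T [ 0.28  0.09 -0.04] q [-6.3  9.6 -1.8 79.8  4.4 73.1]
tilt 0.079
0.08 [-0.2, -0.1, 0.1] [0.003, 0.001, -0.002]
0.07 [1.1, -0.1, -0.2] [0.003, -0.009, -0.002]
0.06 [2.5, -0.1, -0.4] [0.003, -0.019, -0.002]
0.05 [3.8, -0.1, -0.6] [0.003, -0.029, -0.002]
0.04 [5.2, -0.1, -0.8] [0.003, -0.039, -0.003]
0.03 [6.5, -0.1, -0.9] [0.003, -0.049, -0.003]
0.02 [7.8, -0.1, -1.1] [0.003, -0.059, -0.003]
0.01 [9.2, -0.1, -1.2] [0.003, -0.069, -0.003]
0.0 [10.5, -0.1, -1.4] [0.003, -0.079, -0.003]
```

Request:
apply_moves(rows=[[[0.6, 0, 0, 0, -0.005, 0, 0], [1.1, 0, -0.1, 0, -0.009, 0, 0], [1.1, 0, -0.1, 0, -0.009, 0, 0]]])

```text
time: 8.65
ee_pos: [0.5759, -0.0417, 0.0775]
tcp_rot: [178.0, 86.0, 98.6]
wrist_force: [0.7, 0.2, 0.6]
opening: 0.0002
```

```bash
python3 st.py
```

```text
8.65 [-1.3141e+02  5.0000e-02  7.7540e+01] F [-0.07  0.74  0.62] T [ 0.12 -0.11  0.04] q [-6.1  9.5 -2.  79.5  3.9 73.4]
tilt 0.07
```

Request:
apply_moves(rows=[[[0.6, 0, 0, 0, -0.005, 0, 0], [1.1, 0, -0.1, 0, -0.009, 0, 0], [1.1, 0, -0.1, 0, -0.009, 0, 0]]])

```text
time: 8.95
ee_pos: [0.5758, -0.0417, 0.0763]
tcp_rot: [178.0, 86.5, 98.5]
wrist_force: [0.8, 0.2, -0.2]
opening: -0.0001
```

```bash
python3 st.py
```

```text
8.95 [-1.3145e+02 -3.0000e-02  7.6290e+01] F [-0.08  0.84 -0.24] T [-0.1  -0.01 -0.03] q [-5.8  9.3 -2.3 79.2  3.4 73.6]
tilt 0.061
```

Run:
```python
from workcell import cams
import cv2
d=cams.camera("side");cv2.imwrite("pics/side2.png",cv2.resize(d["pixels"][200:340,240:420,::-1],None,fx=4,fy=4,interpolation=cv2.INTER_CUBIC))
```

```text
(no output)
```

View pics/side2.png

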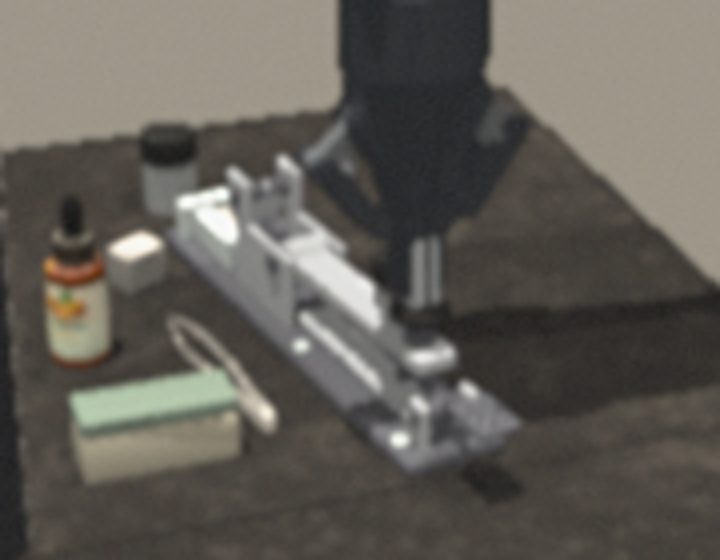

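Request:
apply_moves(rows=[[[0.7, 0, -0.1, 0, -0.006, 0, 0], [1.3, 0, -0.2, 0, -0.01, 0, 0], [1.3, 0, -0.2, 0, -0.01, 0, 0]]])

```text
time: 9.3
ee_pos: [0.5756, -0.0414, 0.0748]
tcp_rot: [177.9, 87.1, 98.5]
wrist_force: [-0.8, 0.1, -0.4]
opening: 0.0001
```

```bash
python3 st.py
```

```text
9.3 [-131.81   -0.16   74.83] F [-0.2  -0.78 -0.42] T [-0.1  -0.04 -0.02] q [-5.5  9.2 -2.6 78.9  2.8 73.9]
tilt 0.051
```

Request:
apply_moves(rows=[[[0.7, 0, -0.1, 0, -0.006, 0, 0], [1.3, 0, -0.2, 0, -0.01, 0, 0], [1.3, 0, -0.2, 0, -0.01, 0, 0]]])

```text
time: 9.6
ee_pos: [0.5755, -0.041, 0.0734]
tcp_rot: [177.8, 87.7, 98.3]
wrist_force: [-0.7, 0.7, -0.5]
opening: 0.0002
```

```bash
python3 st.py
```

```text
9.6 [-132.21   -0.25   73.39] F [-0.87 -0.6  -0.51] T [-0.05  0.03  0.  ] q [-5.2  9.  -3.  78.6  2.2 74.2]
tilt 0.04
```

Request:
apply_moves(rows=[[[0.5, 0, -0.1, 0, -0.005, 0, 0], [1, 0, -0.1, 0, -0.009, 0, 0], [1, 0, -0.1, 0, -0.009, 0, 0]]])

```text
time: 9.9
ee_pos: [0.5754, -0.0408, 0.0723]
tcp_rot: [177.3, 88.2, 97.8]
wrist_force: [-0.1, -0.5, 0.1]
opening: 0.0
```

```bash
python3 st.py
```

```text
9.9 [-132.43   -0.29   72.33] F [ 0.51 -0.24  0.09] T [-0.02  0.03  0.03] q [-4.9  8.9 -3.2 78.3  1.7 74.5]
tilt 0.031
```

Request:
apply_moves(rows=[[[0.5, 0, -0.1, 0, -0.005, 0, 0], [1, 0, -0.1, 0, -0.009, 0, 0], [1, 0, -0.1, 0, -0.009, 0, 0]]])

```text
time: 10.2
ee_pos: [0.5755, -0.0407, 0.0716]
tcp_rot: [175.0, 88.8, 95.6]
wrist_force: [-0.4, -1.0, 2.5]
opening: -0.0001
```

```bash
python3 st.py
```

```text
10.2 [-132.54   -0.19   71.63] F [ 0.86 -0.59  2.53] T [-0.15  0.07 -0.04] q [-4.6  8.7 -3.5 78.   1.2 74.8]
tilt 0.022
```

Request:
apply_moves(rows=[[[0.5, 0, -0.1, 0, -0.005, 0, 0], [1, 0, -0.1, 0, -0.009, 0, 0], [1, 0, -0.1, 0, -0.009, 0, 0]]])

```text
time: 10.5
ee_pos: [0.5756, -0.0406, 0.0712]
tcp_rot: [168.6, 89.3, 89.2]
wrist_force: [-2.5, 0.1, 6.4]
opening: -0.0003
```

```bash
python3 st.py
```

```text
10.5 [-1.3259e+02 -1.0000e-01  7.1150e+01] F [-0.51 -2.43  6.36] T [-0.19  0.4   0.03] q [-4.4  8.6 -3.7 77.8  0.7 75. ]
tilt 0.012
```

Request:
apply_moves(rows=[[[0.5, 0, -0.1, 0, -0.005, 0, 0], [0.8, 0, -0.1, 0, -0.009, 0, 0], [0.8, 0, -0.1, 0, -0.009, 0, 0]]])

```text
time: 10.8
ee_pos: [0.5756, -0.0406, 0.071]
tcp_rot: [125.8, 89.8, 46.4]
wrist_force: [-2.4, -1.4, 7.1]
opening: -0.0
```

```bash
python3 st.py
```

```text
10.8 [-1.326e+02 -9.000e-02  7.104e+01] F [ 0.95 -2.66  7.1 ] T [-0.19  0.62  0.  ] q [-4.1  8.4 -3.9 77.6  0.2 75.3]
tilt 0.002
```

Request:
apply_moves(rows=[[[0.5, 0, 0, 0, 0, 0, 0], [1, 0, 0, 0, 0, 0, 0], [1, 0, 0, 0, 0, 0, 0]]])

```text
time: 11.1
ee_pos: [0.5756, -0.0406, 0.0708]
tcp_rot: [116.0, 89.8, 36.6]
wrist_force: [-4.2, -0.7, 8.4]
opening: 0.0002
```

```bash
python3 st.py
```

```text
11.1 [-1.326e+02 -5.000e-02  7.085e+01] F [-0.03 -4.29  8.36] T [-0.1   0.72  0.03] q [-4.1  8.4 -3.9 77.5  0.1 75.3]
tilt 0.002
```

Request:
apply_moves(rows=[[[0.5, 0, 0, 0, 0, 0, 0], [1, 0, 0, 0, 0, 0, 0], [1, 0, 0, 0, 0, 0, 0]]])

```text
time: 11.4
ee_pos: [0.5756, -0.0405, 0.0708]
tcp_rot: [108.0, 89.7, 28.6]
wrist_force: [-4.0, -0.2, 9.2]
opening: 0.0
```

```bash
python3 st.py
```

```text
11.4 [-1.3264e+02 -2.0000e-02  7.0770e+01] F [-0.53 -3.95  9.21] T [-0.01  0.8   0.02] q [-4.1  8.3 -4.  77.5  0.1 75.3]
tilt 0.001
```

Request:
apply_moves(rows=[[[0.7, 0, 0, 0, 0, 0, 0], [1.3, 0, 0, 0, 0, 0, 0], [1.8, 0, 0, 0, 0, 0, 0], [1.8, 0, 0, 0, 0, 0, 0]]])

```text
time: 11.8
ee_pos: [0.5757, -0.0405, 0.0704]
tcp_rot: [99.8, 89.7, 20.4]
wrist_force: [-5.6, -0.4, 12.3]
opening: -0.0001
```

```bash
python3 st.py
```

```text
11.8 [-1.3266e+02  8.0000e-02  7.0400e+01] F [-0.61 -5.58 12.34] T [0.05 1.09 0.  ] q [-4.1  8.3 -4.1 77.3  0.1 75.3]
tilt 0.001
```

Request:
apply_moves(rows=[[[-1, 0, 0, 0, 0, 0, 0], [-4, 0, 0, 0, 0, 0, 0], [-15, 0, 0, 0, 0, 0, 0], [-40, 0, 0, 0, 0, 0, 0], [-70, 0, 0, 0, 0, 0, 0], [-70, 0, 0, 0, 0, 0, 0], [-70, 0, 0, 0, 0, 0, 0], [-70, 0, 0, 0, 0, 0, 0], [-70, 0, 0, 0, 0, 0, 0], [-70, 0, 0, 0, 0, 0, 0], [-70, 0, 0, 0, 0, 0, 0], [-70, 0, 0, 0, 0, 0, 0]]])

```text
time: 13.0
ee_pos: [0.5753, -0.0407, 0.1401]
tcp_rot: [102.3, 89.7, 22.9]
wrist_force: [0.0, -0.0, -1.1]
opening: 0.0002
```

```bash
cat > look.py <<'E'
from st import *
import sys
from workcell import cams
for n,b in(("side",(200,340,240,420)),("top",(180,280,240,440))):
    d=cams.camera(n);a=b
    cv2.imwrite(f"pics/{n}{sys.argv[1]}.png",cv2.resize(d["pixels"][a[0]:a[1],a[2]:a[3],::-1],None,fx=4,fy=4,interpolation=cv2.INTER_CUBIC))
    pickle.dump(d,open(f"{n}{sys.argv[1]}.pkl","wb"))
    for l in("coupon","jaw_face","release_tab"): print(n,l,[(tow(r["at"]).round(1),round(r["confidence"],2)) for r in cams.find_in(l,d)[:1]])
E
python3 look.py 3
```

```text
13.0 [-132.6    -0.42  140.14] F [ 0.03  0.03 -1.14] T [-0.06  0.06  0.03] q [-4.1  7.5  2.7 85.   0.1 75.3]
tilt 0.001
side coupon [(array([  8. , 135.5,  41.1]), 0.21)]
side jaw_face []
side release_tab [(array([-189.9,    4.4,   40.3]), 0.78)]
top coupon [(array([88.,  1., 22.]), 0.5)]
top jaw_face []
top release_tab []
```

View pics/side3.png

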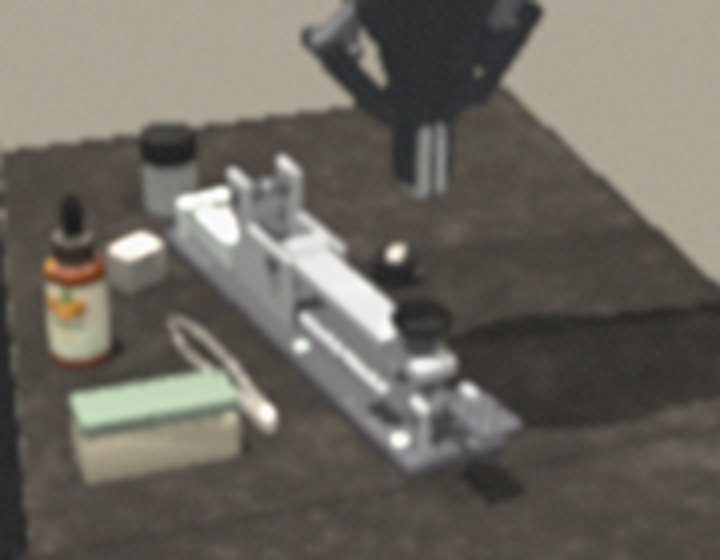

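View pics/top3.png

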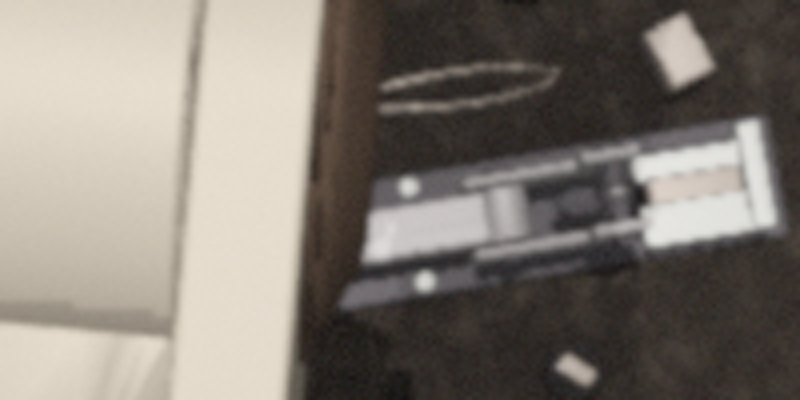

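Run:
```python
from st import *
for p in((-196,0,140),(-196,0,58),(-196,0,48)): print(row(o,cw(*p),tool(0,1)))
```

```text
13.4 [-132.59   -0.28  140.42] F [-0.03  0.35  0.24] T [ 0.02 -0.01  0.  ] q [-4.1  7.5  2.8 85.   0.1 75.3]
tilt 0.001
(array([  0.5,   0.5, -63.4]), array([ 0.003, -0.001, -0.005]))
(array([ 82.5,   0. , -63.3]), array([ 0.003, -0.001, -0.005]))
(array([ 92.5,  -0. , -63.3]), array([ 0.003, -0.001, -0.005]))
```

Request:
apply_moves(rows=[[[0, 0, -30, 0, 0, 0, 0], [0, 0, -63.3, 0, 0, -0.005, 0], [0, 0, -63.3, 0, 0, -0.005, 0], [30, 0, -63.3, 0, 0, -0.005, 0], [60, 0, -63.3, 0, 0, -0.005, 0], [80, 0, -63.3, 0, 0, -0.005, 0], [90, 0, -63.3, 0, 0, -0.005, 0], [92, 0, -63.3, 0, 0, -0.005, 0], [92, 0, -63.3, 0, 0, -0.005, 0]]])

```text
time: 14.3
ee_pos: [0.5645, 0.0216, 0.0491]
tcp_rot: [134.3, 89.9, 54.9]
wrist_force: [-0.1, 0.1, 0.4]
opening: 0.0003
```

```bash
python3 look.py 4
```

```text
14.3 [-195.75    0.28   49.13] F [-0.16 -0.06  0.37] T [0.04 0.01 0.03] q [ 2.2  7.4 -7.5 75.1  0.1 81.6]
tilt 0.001
side coupon []
side jaw_face []
side release_tab [(array([-195. ,    7. ,   40.2]), 0.5)]
top coupon [(array([89. ,  0.9, 21.7]), 0.47)]
top jaw_face []
top release_tab [(array([-160. ,   -1.1,   38.5]), 0.46)]
```

View pics/side4.png

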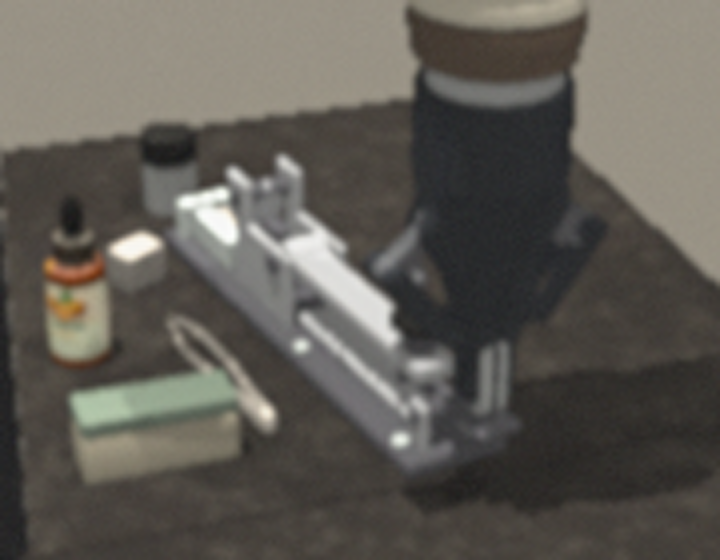

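Request:
apply_moves(rows=[[[2, 0, 0, 0, 0, 0, 0], [4, 0, 0, 0, 0, 0, 0], [6, 0, 0, 0, 0, 0, 0], [8, 0, -0.5, 0, 0, 0, 0], [8, 0, -0.5, 0, 0, 0, 0]]])

```text
time: 15.2
ee_pos: [0.5643, 0.0232, 0.0413]
tcp_rot: [151.6, 89.8, 72.2]
wrist_force: [-2.6, 4.3, 6.7]
opening: 0.0
```

```bash
python3 st.py
```

```text
15.2 [-197.41    0.32   41.31] F [-4.68 -1.76  6.66] T [ 1.    0.56 -0.02] q [ 2.3  7.5 -8.2 74.2  0.2 81.7]
tilt 0.003
```

Request:
apply_moves(rows=[[[1, 0, -0.8, 0, 0, 0, 0], [2, 0, -1.5, 0, 0, 0, 0], [3, 0, -2, 0, 0, 0, 0], [4, 0, -2.5, 0, 0, 0, 0], [4, 0, -2.5, 0, 0, 0, 0]]])

```text
time: 15.7
ee_pos: [0.564, 0.0256, 0.0373]
tcp_rot: [144.8, 89.8, 65.4]
wrist_force: [0.2, -1.5, 5.0]
opening: 0.0004
```

```bash
python3 st.py
```

```text
15.7 [-199.79    0.45   37.26] F [ 1.5  -0.08  5.01] T [-0.48 -0.04 -0.01] q [ 2.5  7.6 -8.6 73.8  0.1 81.9]
tilt 0.002
```

Request:
apply_moves(rows=[[[0.7, 0, -0.3, 0, 0, 0, 0], [1.4, 0, -0.6, 0, 0, 0, 0], [2, 0, -0.9, 0, 0, 0, 0], [2, 0, -0.9, 0, 0, 0, 0]]])

```text
time: 16.1
ee_pos: [0.5639, 0.0265, 0.0352]
tcp_rot: [143.1, 89.8, 63.7]
wrist_force: [0.1, -1.8, 5.1]
opening: 0.0001
```

```bash
python3 look.py 5
```

```text
16.1 [-200.74    0.53   35.22] F [ 1.83 -0.23  5.06] T [-0.44 -0.01 -0.05] q [ 2.6  7.7 -8.7 73.5  0.2 82. ]
tilt 0.002
side coupon []
side jaw_face []
side release_tab [(array([-176.4,    1.2,   30.6]), 0.69)]
top coupon [(array([85. ,  3.1, 25.1]), 0.64)]
top jaw_face []
top release_tab [(array([-157.2,    0.3,   37.8]), 0.68)]
```

View pics/side5.png

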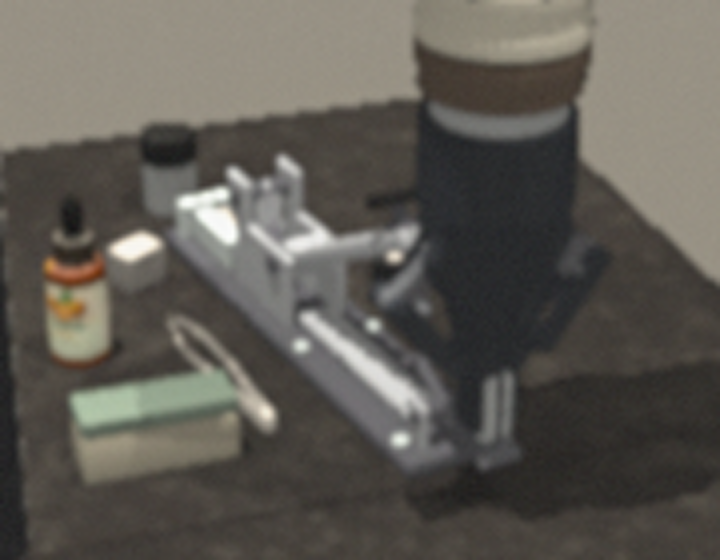

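The handle stands up again at (350,240); now backing off upward and away from it.

Request:
apply_moves(rows=[[[-3, 0, 1, 0, 0, 0, 0], [-8, 0, 2, 0, 0, 0, 0], [-15, 0, 2, 0, 0, 0, 0], [-30, 0, -5, 0, 0, 0, 0], [-60, 0, -25, 0, 0, 0, 0], [-90, 0, -60, 0, 0, 0, 0], [-120, 0, -110, 0, 0, 0, 0], [-150, 0, -160, 0, 0, 0, 0], [-150, 0, -200, 0, 0, 0, 0], [-150, 0, -200, 0, 0, 0, 0], [-150, 0, -200, 0, 0, 0, 0], [-150, 0, -200, 0, 0, 0, 0]]])

```text
time: 17.7
ee_pos: [0.5266, 0.2222, 0.1858]
tcp_rot: [150.2, 89.9, 70.9]
wrist_force: [1.1, -0.0, 0.6]
opening: -0.0
```

```bash
python3 look.py 6
python3 - <<'E'
from h import *
for n in("top0","top6"):
    d=pickle.load(open(n+".pkl","rb"));w=cloud(d).reshape(-1,3);c=np.c_[C.inv().apply(w-O)*1000]
    k=(abs(c[:,1])<8)&(c[:,0]>40)&(c[:,0]<130)
    for x in range(44,126,3):
        s=c[k&(abs(c[:,0]-x)<1.5)&(abs(c[:,1])<3)]; print(x,np.median(s[:,2]).round(1) if len(s) else"-",end=" ")
    print()
    for x in range(-210,-170,5):
        s=c[(abs(c[:,0]-x)<2.5)&(abs(c[:,1])<8)]; print(x,np.median(s[:,2]).round(1) if len(s) else"-",end=" ")
    print()
E
```

```text
17.7 [-399.95   -0.81  185.75] F [0.22 1.1  0.62] T [-0.02 -0.02  0.01] q [2.280e+01 7.100e+00 7.400e+00 9.010e+01 1.000e-01 1.022e+02]
tilt 0.002
side coupon []
side jaw_face [(array([-57.7,   6. ,  15.7]), 0.23)]
side release_tab [(array([-189.5,    5.2,   40.5]), 0.65)]
top coupon [(array([84.6,  5.4, 23.4]), 0.68)]
top jaw_face [(array([-186.9,    2.9,   48.8]), 0.41)]
top release_tab [(array([-182.5,    1.9,   47.2]), 0.63)]
44 72.6 47 76.0 50 73.6 53 70.8 56 - 59 - 62 21.1 65 27.5 68 29.5 71 28.0 74 27.1 77 27.9 80 27.0 83 27.2 86 28.0 89 26.4 92 29.2 95 28.2 98 27.0 101 26.6 104 29.1 107 28.4 110 13.2 113 23.5 116 34.9 119 37.4 122 37.0 125 - 
-210 44.9 -205 45.5 -200 46.2 -195 46.5 -190 46.8 -185 45.8 -180 45.9 -175 43.6 
44 73.6 47 73.9 50 74.1 53 71.9 56 - 59 - 62 12.2 65 13.2 68 15.7 71 29.7 74 28.7 77 28.8 80 26.9 83 28.0 86 27.4 89 27.3 92 29.0 95 28.2 98 29.0 101 29.0 104 29.5 107 29.6 110 28.5 113 28.2 116 35.2 119 35.3 122 34.9 125 - 
-210 45.2 -205 45.7 -200 46.0 -195 46.5 -190 46.1 -185 45.6 -180 44.8 -175 44.3
```

View pics/side6.png

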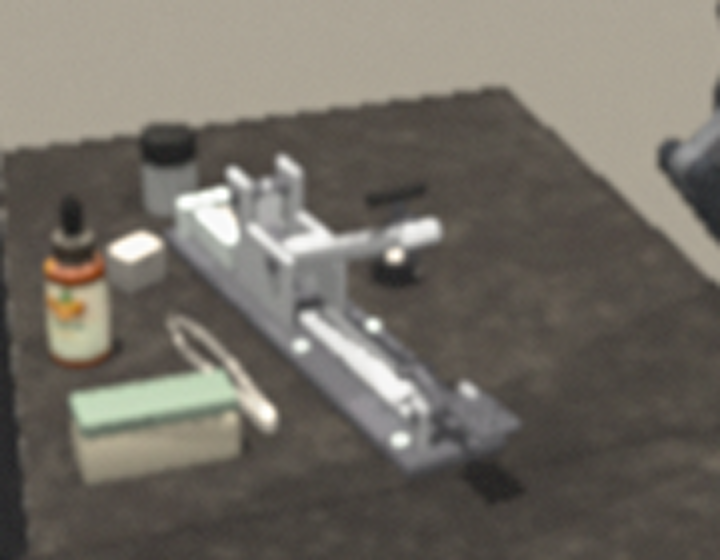

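View pics/top6.png

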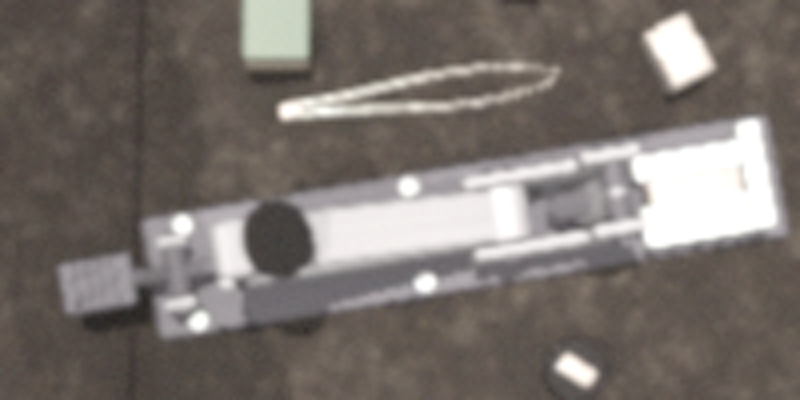

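```bash
python3 -c "
from workcell import bot;print(bot.job_done())"
```

```text
the job is handed in; nothing more can be done
None
```

I squeezed the pliers shut with closed fingers on the thumb pad and took the fingers away for about 1 s while they stayed locked. I then pressed the release tab, the pliers sprang open, and I backed away and handed the job in at about 18 s. No verdict was given.

**Closing push:** it took up to about 9 N. The force then fell to zero as the handle went over centre, and I felt the hard stop at about 12–13.5 N (I never reached the 14 N mark). The handle stayed down by itself with the fingers lifted clear.

**Release press:** this took about 5–8 N and moved the tab roughly 9 mm. I could not read the release joint directly.

**Last checks:**
- **Coupon:** the depth profile shows its back edge moved from about x 63 to 70 mm, and its front end now reaches the end wall. That puts it home.
- **Pliers:** the handle stands up and the tab is back at its starting height, as in the first pictures.
- **Surroundings:** the bottle, can and slide box look unmoved, and the arm touches nothing.

**Checks that failed or disagreed:**
- **Coupon position:** the detection network put the coupon's middle at 84.6 mm after release and 88–89 mm while locked. It only sees the part showing between the lips, so I trusted the depth profile.
- **Jaw face:** the network never found it reliably, so I judged the open jaw from the raised handle.
- **Locking force:** the force on the coupon (over 15 N needed) could not be measured.
- **Early force drop:** the closing force fell about 8 mm above the stop, earlier than the 3–4 mm described. The pictures afterwards showed it properly locked.

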